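Put the biscuit tile away in the latched tile box

ROBOT

A 6-joint arm with a two-finger parallel gripper is mounted at the origin on the work surface. World frame = base frame: x ahead of the robot, y to its left, z up, the work surface at z = 0. Lengths are in mm, angles in rad, forces in N, time in s.
With the tool pointing down it reaches from about 250 to 800 mm from the base axis. Payload 8.5 kg.
Tool frame: the origin (TCP) lies midway between the tips of the shut fingers; the grasp point (between the pads) lies 19 mm behind it; z points along the fingers, y is the direction in which the jaws open and shut (so a half turn about z gives the same grasp; the last joint's range is limited). The gripper opens to 85 mm and grips with 20 to 120 N. Pads are 22 mm wide; open, the fingers measure 114 mm over their backs; the gripper's body (76 mm by 85 mm) begins 54 mm behind the grasp point. The pads swing forward as they close: fully open they stand 13 mm farther back than shut.
Start: joints at [1.319, 0.238, -0.013, 1.319, 0, 1.571], TCP at [130.79, 508.402, 231.276] pointing down, gripper open.
Joint ranges: [-2.66, 2.66], [-1.03, 1.9], [-1.14, 1.46], [-1.82, 2.27], [-1.45, 1.34], [-3.14, 3.14]. Speed limits (rad/s): [2.22, 2.22, 2.79, 3.14, 3.14, 3.14].

INTERFACE

Orientations are given as a unit quaternion [x, y, z, w].
In Python, from cell import read_state, read_camera, hand_in gives the robot as it stands. The module is installed in compiled form; this text tells all that it offers.
- The arm moves only by the tool step_arm, never from a script. Its argument "steps" is a list of rows, each a list of 7 numbers: the finger opening in mm, from 0 to 85.4, then the shift along the tool's x, y, z in mm, then the turn, a rotation vector about the tool's x, y, z in degrees. A call has 1 to 5 rows; each row is the pose to reach, as a shift and turn from the pose commanded when the call began, along the tool's axes at that moment; what a row does not reach only later rows make up. A row lasts 1/8 s, in which the tool goes at most 62.5 mm and 10.7 degrees, less where a joint would pass 70% of its speed; a pose out of reach is approached as far as the arm can. A call with a gripper value outside its range is refused whole. The fingers move at their own pace and stop on an object; "grip_force" is the grip in N (left out, the last holds). Time passes only in rows, so rows that repeat a pose let the fingers close. It gives the time, the measured TCP pose, the force and the opening at its end, in the units of the state.
- read_state(): the state, without advancing time (a new reading comes with each control period).
- read_camera(name): name is "side" or "top"; returns a dict with "img" (420x560x3 uint8, red, green, blue), "range_z" (420x560 float32, mm along the optical axis (not along the pixel's ray), 0 where there is no reading), "vfov" (degrees; the focal length in pixels is half the picture's height over the tangent of half this angle, whatever the lens; pixels are square), "cx", "cy" (the principal point, pixels), "dist" ([k1, k2, p1, p2, k3] as OpenCV has them; the pictures are not rectified), "extrinsics" (4x4, takes a point from camera to world coordinates). Camera axes: x right, y up, looking along -z (the intrinsics and any distortion apply to the point x, -y, -z); pixel columns grow to the right and rows downward; lengths in mm; the calibration is good to about 2 mm. A picture is of the moment at which its call begins.
- hand_in(): hands the job in, once; it reports no verdict.
The state is a dict: "clock": time; "q": joint angles; "joint_velocities": joint speeds; "tau": joint torques, N m; "tcp_pos": TCP position; "tcp_rot": TCP orientation; "ft_force": force on the tool from outside, world axes, zero at the start; "torque": the same for the moment, N m; "grip_width": opening from 0.0 (shut) to 1.0 (fully open).
Only numpy, scipy, OpenCV 4.12 (cv2) and the standard library are available. Lean on these libraries where they do the work, as an engineer would, in place of code of your own. Each camera call takes 0.05 s, during which the arm holds its last target. There are 200 camera calls.

TASK

Press the thumb latch so that the sprung lid of the tile box pops open, slide the thin square clay tile along the board and in through the box's open side until it lies wholly inside, then push the lid down until it snaps shut and stays shut. The tile is brittle and the box light: press no harder than needed, and leave the bowl, beaker, jar, mug and brush around it where they are.

Things in the scene. Friction and masses are not known exactly. Their poses are not given: they have to be found in the camera images.
- box_seat (a point): Centre of the box's floor, on the top of a fixed pale wooden board (220 x 390 mm, 12 mm thick; its centre lies 119 mm along +y). Grey walls 34 mm high, 5 mm thick, white lid. Axes: z up; x from the latch side to the hinge side; y from the closed end out through the open side. Inner faces of the walls at x = -61 and +61 mm and of the closed end at y = -63 mm; side walls end at y = +62 mm.
- box_mouth (a point): Middle of the open side (mouth) of the box, at floor level, 62 mm along box_seat's +y; axes as box_seat. The mouth is 122 mm wide (x). There is no sill: the board runs level through it. With the lid open nothing stands in the mouth; when shut, the lid's flap covers it.
- lid (a joint): Angle of the white lid (rad): about 0 shut and latched, grows as it opens, stop at 1.8 (just past upright). Plate 132 mm from hinge to front edge, 136 mm along the hinge, 6 mm thick, top 40 mm above the box floor when shut. A spring drives it open (about 3 N at the front edge); unless latched it springs fully open when let go. Latched, it rests between -0.02 and 0.02.
- lid_hinge (a point): Middle of the lid's hinge axis, on the far (+x) rim of the box: 66 mm along +x of box_seat and 35 mm above the box floor. The axis is parallel to box_seat's y; this point does not move with the lid.
- lid_press (a point): Point on the lid's outer (upper) face, on its middle line, 100 mm from the hinge axis towards the front edge and 5 mm above the plane through the axis; moves with the lid. z is the outward normal of the face. Snapping shut takes about 12 N pressed here; the push first builds up, with the lid about 0.1 rad open, then gives way, and the lid stops firmly at -0.02 rad.
- lid_front (a point): Middle of the steel catch bar (30 mm long) on the lid's front edge, 138 mm from the hinge axis; moves with the lid. It snaps under the latch tooth when shut. A flap 31 mm deep hangs from the lid's mouth-side edge and ends 3 mm above the board when shut: a tile that sticks out of the mouth keeps the lid from shutting. With the lid open the flap stands up at the hinge side.
- latch_pad (a point): Centre of the top of the dark steel thumb pad (44 x 44 mm) in front of the box: 108 mm along -x of box_seat, 40 mm above the box floor; moves with the latch. Press it straight down: after 4 to 6 mm (about 4 N) it frees the lid, which pops open by itself; firm stop at 11 mm. It springs back. The latch tooth stands 16 mm above the pad, 25 to 39 mm from the pad's centre towards the box.
- latch_pin (a point): Middle of the pin (along box_seat's y) on which the latch rocks, 37 mm along +x of the pad's centre and 26 mm below the pad's top; fixed to the board.
- tile_center (a point): Centre of the loose biscuit-fired clay tile, a plain brown square 100 by 100 by 6 mm (about 130 g) lying flat on the empty part of the board; the centre is 3 mm above the board. x and y are along its sides, z up. It is too wide to grasp; pressed lightly from above (about 5 to 20 N) it slides with the tip on the slippery sealed board (friction about 0.12); a lone small tip may let it turn.
- bowl_mid (a point): White bowl, 120 mm across and 55 mm high, on the table beyond the board. Point at half height on its axis. Leave alone.
- jar_mid (a point): Clear jar with black lid, 68 mm across, 85 mm high, on the table between board and robot. Point at half height. Leave alone.
- mug_mid (a point): Blue mug, 80 mm across, 90 mm high, near the box on the table. Point at half height. Leave alone.
- brush_mid (a point): Wooden brush 190 mm long, lying on the table in front of the board (x along it). Point at its middle. Leave alone.
- beaker_mid (a point): Brown clay beaker, 72 mm across, 80 mm high, on the table beyond the board. Point at half height. Leave alone.

How it is judged (in metres and radians):
On the way, in this order (a step that is already met when the one before it is completed fails the run):
1. the latch is pressed and the lid has popped fully open (value of joint lid above 1.5 rad), for 0.2 s.
2. the tile lies wholly inside the box, the lid still open (y of tile_center in the frame of box_seat between -0.025 and 0.013 m and x of tile_center in the frame of box_seat between -0.02 and 0.02 m and z of tile_center in the frame of box_seat below 0.008 m and value of joint lid above 0.5 rad), for 0.2 s.
At the end, for the whole second after the job is handed in: The tile lies flat on the floor wholly inside the box (its centre within 20 mm of box_seat in x and between -25 and +13 mm in y), at rest, and the lid is snapped shut (joint under 0.04 rad) and stays so by itself (y of tile_center in the frame of box_seat between -0.025 and 0.013 m and x of tile_center in the frame of box_seat between -0.02 and 0.02 m and z of tile_center in the frame of box_seat below 0.008 m and value of joint lid below 0.04 rad and linear speed of tile below 0.02 m/s and velocity of joint lid below 0.05 rad/s); the robot touches nothing.
It fails at once if a bystander (bowl, jar, mug, brush or beaker) is pushed more than 30 mm from its place (distance of any of bowl_mid, jar_mid, mug_mid, brush_mid, beaker_mid from where it was at the start of the episode above 0.03 m).
It fails at once if the brittle tile is pressed with more than 40 N (contact force between the arm and tile above 40 N).
It fails at once if the box, its lid or latch is pressed with more than 45 N (contact force between the arm and tile_box above 45 N).
It also fails if it takes over 72 s, if anything falls off the work surface, if the arm or the gripper's body presses on something with over 40 N, if the wrist force passes 120 N, or if a joint passes its speed limit or range.

## Working session

There is one attempt and no reset: what is moved stays moved. The work goes in short steps, Python scripts to look and compute and a tool call to move; the robot and the scene stay as the last step left them, time stands still between calls to the robot, and variables do not carry over. Pictures are saved under pics/ and viewed, about 8 in all and at most 12, crops included, and the job is handed in when it is done.

Besides the shell and the picture viewer there is one more tool, called as name(argument=value, ...) on one line, values as JSON. step_arm: Moves the arm, as the interface text tells. Its arguments: {"type":"object","properties":{"steps":{"type":"array","items":{"type":"array","items":{"type":"number"}}},"grip_force":{"type":"number"}},"required":["steps"]}

```bash
mkdir -p pics; cat > h.py <<'E'
import numpy as np, cv2
from cell import read_state, read_camera, hand_in
from scipy.spatial.transform import Rotation as R
def K(c):
    f=c["img"].shape[0]/2/np.tan(np.radians(c["vfov"])/2)
    return np.array([[f,0,c["cx"]],[0,f,c["cy"]],[0,0,1.]])
def ray(c,px):
    u=cv2.undistortPoints(np.float64(px).reshape(-1,1,2),K(c),np.float64(c["dist"])).reshape(-1,2)
    d=np.c_[u[:,0],-u[:,1],-np.ones(len(u))]
    E=np.array(c["extrinsics"]); return E[:3,3],d@E[:3,:3].T
def onplane(c,px,z):
    o,d=ray(c,px); return o+d*((z-o[2])/d[:,2])[:,None]
def atrange(c,px):
    o,d=ray(c,px); p=np.int32(np.round(px)).reshape(-1,2)
    return o+d*c["range_z"][p[:,1],p[:,0]][:,None]
def save(c,n): cv2.imwrite(f"pics/{n}.png",c["img"][:,:,::-1])
E
python3 - <<'E'
from h import *
s=read_state(); print({k:np.round(v,3).tolist() for k,v in s.items()})
for n in("top","side"):
    c=read_camera(n); save(c,n+"0"); np.save(n+"0.npy",c,allow_pickle=True)
    print(n,c["vfov"],c["dist"],np.round(c["extrinsics"],2).tolist())
E
```

```text
{'clock': 0.0, 'q': [1.319, 0.239, -0.014, 1.319, -0.0, 1.571], 'joint_velocities': [-0.001, -0.0, -0.001, -0.001, -0.001, 0.001], 'tau': [-0.0, -53.877, 34.644, 0.018, -0.0, 0.0], 'tcp_pos': [130.693, 508.042, 230.696], 'tcp_rot': [0.126, 0.992, -0.001, -0.0], 'ft_force': [-0.479, 0.03, 0.475], 'torque': [0.002, -0.027, 0.035], 'grip_width': 1.0}
top 45.256618225301104 [-0.16336457  0.          0.          0.          0.        ] [[-0.02, 1.0, -0.09, 469.12], [-1.0, -0.02, -0.02, -18.78], [-0.02, 0.09, 1.0, 1273.64], [0.0, 0.0, 0.0, 1.0]]
side 51.918687042342384 [-0.13738255  0.          0.          0.          0.        ] [[-0.97, 0.15, -0.17, 423.74], [-0.23, -0.63, 0.75, 614.67], [0.01, 0.76, 0.64, 597.38], [0.0, 0.0, 0.0, 1.0]]
```

View pics/top0.png

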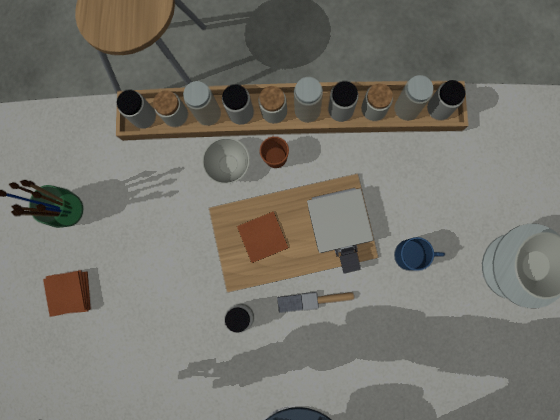

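View pics/side0.png

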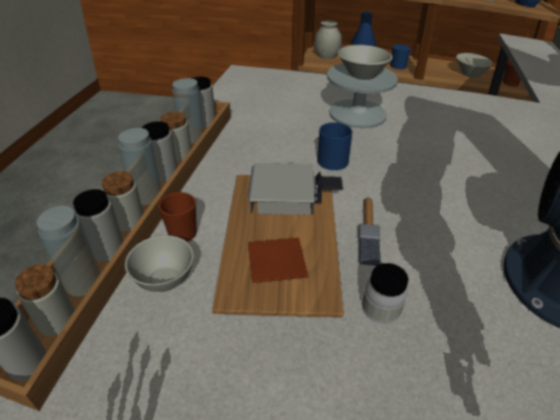

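The top view shows the board (corners about 210,208 / 360,176 / 378,258 / 228,291), the lid at (340,221), the pad at (349,260) and the tile at (263,237). The side view agrees with this. Next I'll measure them.

```bash
python3 - <<'E'
from h import *
c=np.load("top0.npy",allow_pickle=True).item(); s=np.load("side0.npy",allow_pickle=True).item()
def blob(c,m,seed):
    m=cv2.morphologyEx(m.astype(np.uint8),cv2.MORPH_OPEN,np.ones((3,3)))
    n,l,st,ce=cv2.connectedComponentsWithStats(m); k=l[seed[1],seed[0]]
    if k==0: print("seed bg",seed); return None
    b=(l==k).astype(np.uint8); cn=max(cv2.findContours(b,cv2.RETR_EXTERNAL,cv2.CHAIN_APPROX_NONE)[0],key=cv2.contourArea)
    return cn.reshape(-1,2).astype(float),st[k,4]
def rect(c,m,seed,z):
    r=blob(c,m,seed)
    if r is None:return
    P=onplane(c,r[0],z)[:,:2]
    (x,y),(w,h),a=cv2.minAreaRect(np.float32(P)); print(seed,"c",round(x,1),round(y,1),"wh",round(w,1),round(h,1),"a",round(a,1),"area",r[1])
for n,cc,T,L,B,Pd in(("top",c,(263,237),(340,221),(230,270),(349,262)),("side",s,(277,260),(283,182),(235,285),(330,183))):
    hsv=cv2.cvtColor(cc["img"],cv2.COLOR_RGB2HSV).astype(int); H,S,V=hsv[...,0],hsv[...,1],hsv[...,2]
    print(n,hsv[T[1],T[0]],hsv[L[1],L[0]],hsv[B[1],B[0]],hsv[Pd[1],Pd[0]])
    print(np.round(atrange(cc,np.array([T,L,B,Pd])),1).tolist())
    rect(cc,(S>170)&(H<12),T,18)
    rect(cc,(S>70)&(H<25),B,12)
    rect(cc,(V>(hsv[L[1],L[0]][2]-12))&(S<40),L,52)
    rect(cc,(V<75)&(S<90),Pd,52)
im=cv2.resize(c["img"][160:330,190:470],None,fx=2.8,fy=2.8,interpolation=cv2.INTER_CUBIC)
cv2.imwrite("pics/crop.png",im[:,:,::-1])
E
```

```text
top [  9 162 115] [ 40  11 142] [ 16 104 144] [120  21  60]
[[552.6, 76.1, 16.4], [584.9, -115.1, 49.7], [471.8, 161.2, 11.7], [484.5, -133.4, 55.6]]
seed bg (263, 237)
(230, 270) c 563.4 2.3 wh 218.6 387.6 a 11.6 area 9467
(340, 221) c 587.0 -113.7 wh 129.6 133.9 a 11.6 area 2887
(349, 262) c 492.7 -134.2 wh 62.2 43.9 a 7.7 area 419
side [  8 194  96] [ 34  17 122] [ 15 142 120] [120  29  35]
[[552.0, 84.5, 17.6], [585.4, -106.5, 52.4], [610.3, 155.6, 12.4], [487.8, -129.4, 50.8]]
(277, 260) c 553.7 81.8 wh 98.5 101.8 a 20.8 area 2141
(235, 285) c 563.1 8.6 wh 218.6 392.6 a 11.6 area 13143
(283, 182) c 320.9 -198.6 wh 1130.4 1335.2 a 2.8 area 86944
(330, 183) c 489.6 -109.0 wh 56.3 98.5 a 8.0 area 434
```

View pics/crop.png

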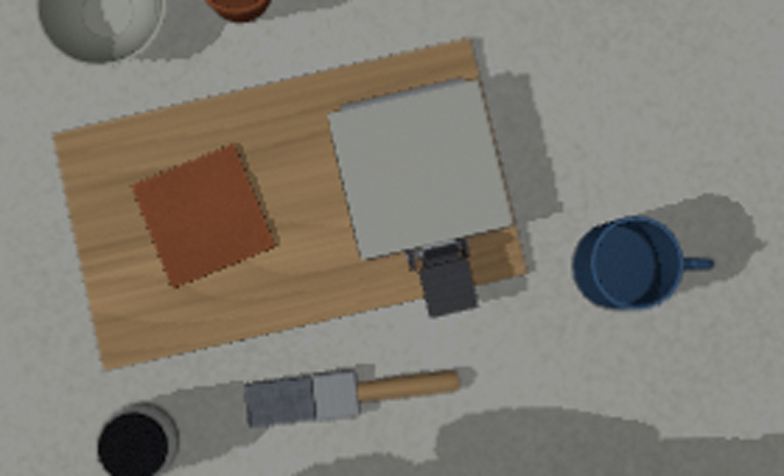

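```bash
cat >> h.py <<'E'
YAW=11.6
def plan(x,y,z,jaw,z0=None):
    "shift (tool axes) & turn about tool z to reach world x,y,z with jaw yaw (deg)"
    s=read_state(); q=R.from_quat(s["tcp_rot"]); p=np.array(s["tcp_pos"])
    M=q.as_matrix(); yc=np.degrees(np.arctan2(M[1,1],M[0,1]))
    d=(jaw-yc+90)%180-90
    tgt=R.from_matrix(np.c_[np.array([-np.sin(np.radians(yc+d)),np.cos(np.radians(yc+d)),0])*0,np.zeros(3),np.zeros(3)]) if 0 else None
    Y=np.array([np.cos(np.radians(yc+d)),np.sin(np.radians(yc+d)),0]);Z=np.array([0,0,-1.])
    T=R.from_matrix(np.c_[np.cross(Y,Z),Y,Z])
    print("pos",p.round(1),"jaw",round(yc,1),"shift",(M.T@(np.array([x,y,z])-p)).round(1),"turn",np.degrees((q.inv()*T).as_rotvec()).round(2),"F",np.round(s["ft_force"],1),"t",round(s["clock"],2))
def box2w(seat,bx,by):
    a=np.radians(YAW); return np.array(seat)+bx*np.array([np.cos(a),np.sin(a)])+by*np.array([-np.sin(a),np.cos(a)])
E
sed -i '/if 0 else None/d' h.py
python3 - <<'E'
from h import *
c=np.load("top0.npy",allow_pickle=True).item();s=np.load("side0.npy",allow_pickle=True).item()
hsv=cv2.cvtColor(c["img"],cv2.COLOR_RGB2HSV).astype(int)
m=((hsv[...,1]>135)&(hsv[...,0]<13)).astype(np.uint8)
cn=[k for k in cv2.findContours(m,0,1)[0] if cv2.pointPolygonTest(k,(263,237),False)>0][0]
print("tile top",cv2.minAreaRect(np.float32(onplane(c,cn.reshape(-1,2),18)[:,:2])))
# lid region in side view, by range height
hs=cv2.cvtColor(s["img"],cv2.COLOR_RGB2HSV).astype(int)
for n,cc in(("top",c),("side",s)):
    v,u=np.mgrid[0:420,0:560]; P=atrange(cc,np.c_[u.ravel(),v.ravel()])
    for nm,C,z,t,r in(("lid",(587,-112),52,4,110),("pad",(481,-135),52,5,30),("board",(563,5),12,4,300)):
        k=(abs(P[:,2]-z)<t)&(np.hypot(P[:,0]-C[0],P[:,1]-C[1])<r)
        g=cv2.morphologyEx(k.reshape(420,560).astype(np.uint8),cv2.MORPH_OPEN,np.ones((3,3)))
        nn,l,st,ce=cv2.connectedComponentsWithStats(g); b=(l==1+st[1:,4].argmax())
        print(n,nm,np.round(cv2.minAreaRect(np.float32(P.reshape(420,560,3)[b][:,:2])),1) if 0 else cv2.minAreaRect(np.float32(onplane(cc,np.argwhere(b)[:,::-1],z)[:,:2])))
b=box2w((587.2,-112),-113,0); plan(*b,100,YAW)
E
```

```text
tile top ((553.2809448242188, 77.9841537475586), (99.3967514038086, 98.40188598632812), 20.934677124023438)
top lid ((587.3369750976562, -114.60526275634766), (140.55084228515625, 136.42263793945312), 11.70606517791748)
top pad ((483.54583740234375, -135.26739501953125), (43.50750732421875, 43.1762809753418), 10.982666969299316)
top board ((553.7395629882812, 49.735740661621094), (219.91993713378906, 293.9859619140625), 11.631983757019043)
side lid ((587.6634521484375, -110.20288848876953), (139.9475860595703, 135.0756378173828), 11.30030345916748)
side pad ((483.7803955078125, -129.21609497070312), (44.284061431884766, 42.95303726196289), 14.034225463867188)
side board ((563.408447265625, 6.3406982421875), (220.3128204345703, 388.16424560546875), 11.519179344177246)
pos [130.7 508.1 230.7] jaw 75.6 shift [-495.  -536.2  131.5] turn [-7.000e-02  4.000e-02  6.397e+01] F [-0.2  0.8  0.1] t 0.1
```

step_arm(steps=[[0, -41, -45, 0, 0, 0, 5.3], [0, -82, -89, 0, 0, 0, 10.7], [0, -124, -134, 0, 0, 0, 16], [0, -165, -179, 0, 0, 0, 21.3], [0, -206, -223, 0, 0, 0, 26.7]], grip_force=40)

```text
clock: 0.72
tcp_pos: [275.1, 239.3, 231.2]
tcp_rot: [0.352, 0.936, 0.0, 0.0]
ft_force: [1.4, 0.9, -0.6]
grip_width: 0.001
```

```bash
python3 -c "
from h import *
plan(*box2w((587.3,-112),-113,0),100,YAW)"
```

```text
pos [275.1 239.3 231.2] jaw 48.7 shift [-398.2 -148.2  131.3] turn [1.000e-02 1.000e-02 3.713e+01] F [ 1.4  0.9 -0.6] t 0.72
```

step_arm(steps=[[0, -57, -21, 0, 0, 0, 5.3], [0, -114, -42, 0, 0, 0, 10.6], [0, -171, -63, 0, 0, 0, 15.9], [0, -227, -85, 0, 0, 0, 21.2], [0, -284, -106, 0, 0, 0, 26.5]])

```text
clock: 1.35
tcp_pos: [419.4, -27.6, 231.3]
tcp_rot: [0.558, 0.83, 0.0, 0.0]
ft_force: [0.9, 1.0, 0.8]
grip_width: 0.001
```

```bash
python3 -c "
from h import *
plan(*box2w((587.3,-112),-113,0),100,YAW)"
```

```text
pos [419.4 -27.6 231.3] jaw 22.2 shift [-120.8   12.5  131.3] turn [ 1.000e-02 -0.000e+00  1.058e+01] F [0.9 1.  0.8] t 1.35
```

step_arm(steps=[[0, -60, 6, 40, 0, 0, 5.3], [0, -120.8, 12.5, 80, 0, 0, 10.6], [0, -120.8, 12.5, 131.3, 0, 0, 10.6], [0, -120.8, 12.5, 131.3, 0, 0, 10.6], [0, -120.8, 12.5, 131.3, 0, 0, 10.6]])

```text
clock: 1.98
tcp_pos: [476.5, -132.1, 101.0]
tcp_rot: [0.631, 0.776, -0.0, -0.0]
ft_force: [0.3, 0.4, 0.5]
grip_width: -0.003
```

```bash
python3 -c "
from h import *
plan(*box2w((587.3,-112),-113,0),60,YAW)
c=read_camera('side');save(c,'s1')"
```

```text
pos [ 476.5 -132.1  101. ] jaw 11.8 shift [-2.6 -0.4 41. ] turn [-0.01 -0.01  0.18] F [0.3 0.4 0.5] t 1.98
```

View pics/s1.png

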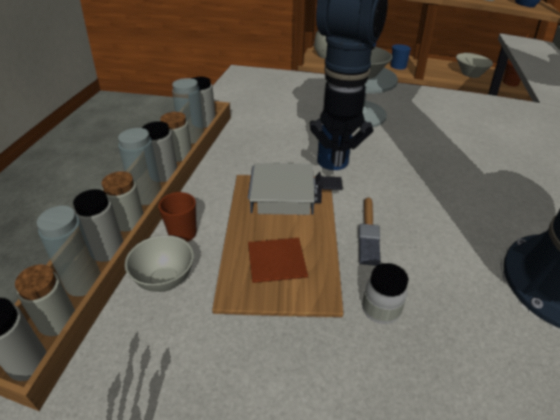

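The shut gripper is above the pad at about (335,145). I'll lower it onto the pad.

step_arm(steps=[[0, -2.5, -0.4, 25, 0, 0, 0], [0, -2.5, -0.4, 44, 0, 0, 0], [0, -2.5, -0.4, 47, 0, 0, 0], [0, -2.5, -0.4, 49, 0, 0, 0], [0, -2.5, -0.4, 51, 0, 0, 0]])

```text
clock: 2.65
tcp_pos: [476.8, -135.1, 50.3]
tcp_rot: [0.631, 0.776, -0.0, 0.001]
ft_force: [-5.7, -0.6, 6.8]
grip_width: -0.002
```

step_arm(steps=[[0, 0, 0, 1, 0, 0, 0], [0, 0, 0, 2, 0, 0, 0], [0, 0, 0, 3, 0, 0, 0]])

```text
clock: 3.02
tcp_pos: [475.0, -135.4, 46.9]
tcp_rot: [0.631, 0.776, -0.001, -0.0]
ft_force: [-9.3, -2.5, 9.8]
grip_width: -0.003
```

```bash
python3 -c "
from h import *
c=read_camera('side');save(c,'s2');print(read_state()['ft_force'])"
```

```text
[-8.23414775 -2.89036037  9.25093415]
```

View pics/s2.png

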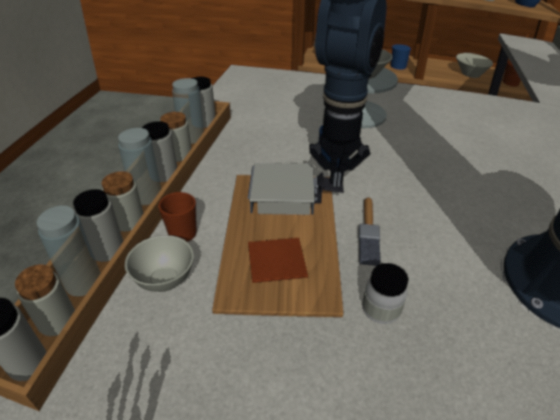

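step_arm(steps=[[0, 0, -1.5, 0.5, 0, 0, 0], [0, 0, -3, 1, 0, 0, 0], [0, 0, -4, 2, 0, 0, 0], [0, 0, -4.5, 3, 0, 0, 0]])

```text
clock: 3.58
tcp_pos: [472.7, -136.0, 43.5]
tcp_rot: [0.631, 0.776, 0.0, 0.001]
ft_force: [-0.2, 1.4, 5.0]
grip_width: -0.0
```

```bash
python3 -c "
from h import *
c=read_camera('side');save(c,'s3');print(read_state()['ft_force']); t=np.load('side0.npy',allow_pickle=True).item()
print(np.abs(c['img'].astype(int)-t['img'])[160:200,255:312].mean())"
```

```text
[0.9155832  0.07871816 4.47956142]
18.253362573099416
```

step_arm(steps=[[30, 0, -5, -30, 0, 0, 0], [50, 0, -5, -80, 0, 0, 0], [50, 0, -5, -130, 0, 0, 0], [50, 60, -5, -150, 0, 0, 0], [50, 110, -5, -150, 0, 0, 0]])

```text
clock: 4.25
tcp_pos: [445.4, -28.5, 194.5]
tcp_rot: [0.632, 0.775, 0.001, 0.001]
ft_force: [-0.1, -0.0, -0.1]
grip_width: 0.584
```

```bash
python3 -c "
from h import *
c=read_camera('side');save(c,'s4')
plan(*box2w((587.3,-112),-10,180),60,20.9)"
```

```text
pos [443.2 -24.1 193.7] jaw 11.8 shift [ 64.2 113.7 133.9] turn [ 0.04 -0.12 -9.07] F [-1.   3.5 -0.9] t 4.3
```

View pics/s4.png

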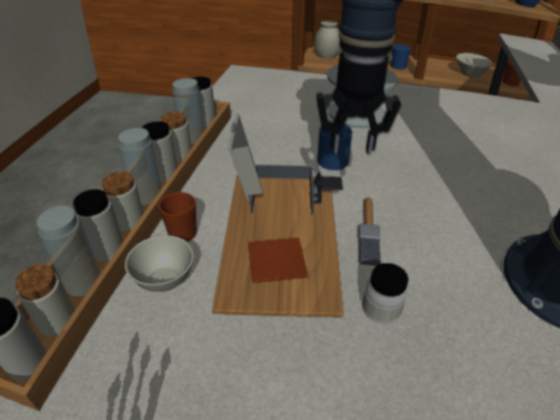

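Side view: the lid is open and upright at (245,155). The tile hasn't moved, at (277,260), and the mouth is clear. I'll align the jaws along box y so the knuckles stay clear of the flap.

```bash
python3 -c "
from h import *
print(np.round(read_state()['q'],2))
a=np.radians(20.9);p=np.array([553.5,80])-8*np.array([np.cos(a),np.sin(a)])+8*np.array([-np.sin(a),np.cos(a)])
print(p);plan(*p,60,20.9+90)"
```

```text
[-0.06  0.12 -0.26  1.19  0.    1.31]
[543.17246021  84.6197318 ]
pos [443.2 -24.1 193.7] jaw 11.8 shift [ 85.6 120.1 133.9] turn [-6.000e-02 -1.200e-01  8.093e+01] F [-1.   3.5 -0.9] t 4.3
```

step_arm(steps=[[44, 17, 24, 0, 0, 0, 10.5], [44, 34, 48, 0, 0, 0, 21], [44, 51, 72, 0, 0, 0, 31], [44, 68, 96, 0, 0, 0, 41], [44, 85, 120, 0, 0, 0, 51]])

```text
clock: 4.92
tcp_pos: [545.5, 79.1, 192.5]
tcp_rot: [0.905, 0.426, -0.0, 0.0]
ft_force: [0.3, -0.4, -0.5]
grip_width: 0.512
```

step_arm(steps=[[44, 0, 0, 0, 0, 0, 10], [44, 0, 0, 20, 0, 0, 20], [44, 0, 0, 60, 0, 0, 29.9], [44, 0, 0, 100, 0, 0, 29.9], [44, 0, 0, 100, 0, 0, 29.9]])

```text
clock: 5.55
tcp_pos: [542.7, 78.0, 90.3]
tcp_rot: [0.983, 0.181, -0.003, 0.0]
ft_force: [-0.1, 0.4, 0.4]
grip_width: 0.512
```

```bash
python3 -c "
from h import *
print(np.round(read_state()['q'],2))
plan(543.2,84.6,50,20.9+90)"
```

```text
[ 0.14  0.37 -0.21  1.   -0.    2.92]
pos [542.7  78.   90.3] jaw -69.1 shift [ 3.1 -5.9 40.3] turn [-0.06  0.35 -0.01] F [-0.1  0.4  0.4] t 5.55
```

step_arm(steps=[[44, 3, -6, 30, 0, 0.3, 0], [44, 3, -6, 60, 0, 0.3, 0], [44, 3, -6, 69, 0, 0.3, 0], [44, 3, -6, 70, 0, 0.3, 0], [44, 3, -6, 70, 0, 0.3, 0]])

```text
clock: 6.18
tcp_pos: [546.6, 85.2, 24.4]
tcp_rot: [0.983, 0.181, 0.004, -0.0]
ft_force: [0.1, -0.6, 0.6]
grip_width: 0.518
```

step_arm(steps=[[44, 0, 0, 1, 0, 0, 0], [44, 0, 0, 2, 0, 0, 0], [44, 0, 0, 3, 0, 0, 0], [44, 0, 0, 3, 0, 0, 0]])

```text
clock: 6.68
tcp_pos: [545.6, 85.1, 19.9]
tcp_rot: [0.983, 0.181, 0.002, -0.0]
ft_force: [-1.2, -0.4, 0.8]
grip_width: 0.521
```

step_arm(steps=[[44, 0, 0, 0, 0, 0, 0], [44, 0, 0, 1, 0, 0, 0], [44, 0, 0, 2, 0, 0, 0], [44, 0, 0, 2, 0, 0, 0]])

```text
clock: 7.18
tcp_pos: [545.6, 85.1, 17.9]
tcp_rot: [0.983, 0.181, 0.002, -0.0]
ft_force: [-0.2, -0.1, 0.9]
grip_width: 0.519
```

step_arm(steps=[[44, 0, 0, 1, 0, 0, 0], [44, 0, 0, 1, 0, 0, 0], [44, 0, 0, 2, 0, 0, 0], [44, 0, 0, 2, 0, 0, 0]])

```text
clock: 7.68
tcp_pos: [545.8, 85.1, 16.1]
tcp_rot: [0.983, 0.181, 0.003, -0.0]
ft_force: [0.6, -0.3, 0.4]
grip_width: 0.514
```

step_arm(steps=[[44, 0, 0, 1, 0, 0, 0], [44, 0, 0, 2, 0, 0, 0], [44, 0, 0, 2, 0, 0, 0]])

```text
clock: 8.05
tcp_pos: [547.4, 85.4, 16.0]
tcp_rot: [0.983, 0.181, 0.005, -0.0]
ft_force: [-0.5, -0.4, 16.9]
grip_width: 0.516
```

step_arm(steps=[[44, 0, 0, 1, 0, 0, 0], [44, 0, 0, 1, 0, 0, 0], [44, 0, 0, 1, 0, 0, 0]])

```text
clock: 8.43
tcp_pos: [548.2, 85.5, 15.9]
tcp_rot: [0.983, 0.181, 0.005, -0.0]
ft_force: [-2.6, -0.1, 25.2]
grip_width: 0.512
```

step_arm(steps=[[44, 0, 0, -1.4, 0, 0, 0], [44, 0, 0, -1.4, 0, 0, 0]])

```text
clock: 8.68
tcp_pos: [547.2, 85.4, 16.0]
tcp_rot: [0.983, 0.181, 0.004, -0.0]
ft_force: [-1.3, 0.2, 14.0]
grip_width: 0.515
```

```bash
python3 -c "
from h import *
plan(*box2w((587.3,-112),-3.5,80),16,YAW+90)
plan(*box2w((587.3,-112),-3.5,2),16,YAW+90)"
```

```text
pos [547.2  85.4  16. ] jaw -69.1 shift [-23.4 119.2  -0.2] turn [ 0.   -0.5   9.27] F [-1.3  0.2 14. ] t 8.68
pos [547.2  85.4  16. ] jaw -69.1 shift [-36.  196.2  -0.2] turn [ 0.   -0.5   9.27] F [-1.3  0.2 14. ] t 8.68
```

step_arm(steps=[[44, -1, 7, 0, 0, 0, 0.8], [44, -4, 19, 0, 0, 0, 2.2], [44, -7, 33, 0, 0, 0, 3.6], [44, -10, 47, 0, 0, 0, 5], [44, -12, 60, 0, 0, 0, 6.5]])

```text
clock: 9.3
tcp_pos: [557.5, 24.6, 16.0]
tcp_rot: [0.992, 0.125, 0.004, -0.001]
ft_force: [-0.8, 0.9, 13.3]
grip_width: 0.516
```

```bash
python3 -c "
from h import *
c=read_camera('side');save(c,'s5')
plan(*box2w((587.3,-112),-3.5,80),16,YAW+90)"
```

```text
pos [557.9  23.3  15.9] jaw -75.8 shift [-4.5 58.3 -0.1] turn [ 0.03 -0.51  2.61] F [-0.8 -2.5 13.4] t 9.35
```

View pics/s5.png

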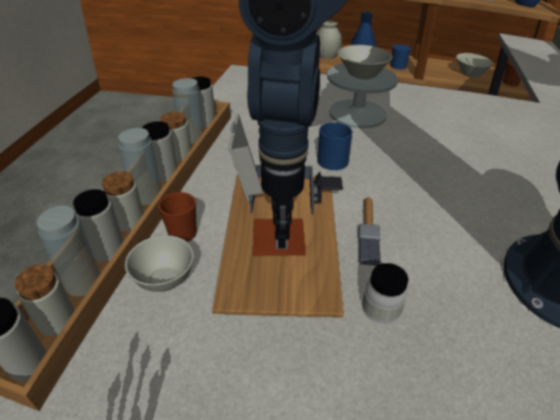

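The tile follows: it's now at (279,237) in the side view and nearly aligned, with the lid still open. I'll keep sliding.

step_arm(steps=[[44, -1, 14, 0, 0, 0, 0.6], [44, -2, 28, 0, 0, 0, 1.2], [44, -3, 42, 0, 0, 0, 1.9], [44, -4.5, 52, 0, 0, 0, 2.6], [44, -4.5, 55, 0, 0, 0, 2.6]])

```text
clock: 9.98
tcp_pos: [566.9, -30.1, 16.0]
tcp_rot: [0.995, 0.102, 0.004, -0.001]
ft_force: [-0.3, 0.8, 14.1]
grip_width: 0.515
```

```bash
cat >> h.py <<'E'
def tile(c,seat=(587.3,-112),z=18):
    hsv=cv2.cvtColor(c["img"],cv2.COLOR_RGB2HSV).astype(int)
    m=((hsv[...,1]>160)&(hsv[...,0]<12)).astype(np.uint8)
    P=onplane(c,np.argwhere(m>0)[:,::-1],z)[:,:2]; a=np.radians(YAW)
    d=P-seat; B=np.c_[d@[np.cos(a),np.sin(a)],d@[-np.sin(a),np.cos(a)]]
    B=B[(abs(B[:,0])<72)&(B[:,1]>-70)&(B[:,1]<260)]
    print("tile in box frame",np.round(cv2.minAreaRect(np.float32(B))[0],1),np.round(cv2.minAreaRect(np.float32(B))[1:][0],1),round(cv2.minAreaRect(np.float32(B))[2],1),"min/max",B.min(0).round(1),B.max(0).round(1),len(B))
E
python3 -c "
from h import *
c=read_camera('side');save(c,'s6');tile(c)
t=np.load('side0.npy',allow_pickle=True).item();tile(t)
plan(*box2w((587.3,-112),-3.5,2),16,YAW+90)"
```

```text
tile in box frame [ 2.9 80.5] [103.1  98.2] 89.8 min/max [-46.3  28.8] [ 52.  131.9] 1219
tile in box frame [  6.1 196.6] [ 99.1 102.4] 9.5 min/max [-49.7 140.4] [ 61.9 254.1] 2163
pos [566.9 -30.2  16. ] jaw -78.3 shift [-0.2 82.2 -0. ] turn [ 0.   -0.51  0.14] F [-0.2 -1.  13.2] t 10.03
```

step_arm(steps=[[44, -1, 12, 0, 0, 0, 0], [44, -2, 25, 0, 0, 0, 0], [44, -3, 38, 0, 0, 0, 0], [44, -4, 50, 0, 0, 0, 0], [44, -4, 54, 0, 0, 0, 0]])

```text
clock: 10.65
tcp_pos: [574.0, -83.9, 16.0]
tcp_rot: [0.995, 0.102, 0.004, -0.0]
ft_force: [-0.7, 2.4, 14.2]
grip_width: 0.515
```

```bash
python3 -c "
from h import *
c=read_camera('side');save(c,'s7');tile(c)
plan(*box2w((587.3,-112),-7.5,2),16,YAW+90)"
```

```text
tile in box frame [-1. 26.] [ 97.9 103. ] 0.8 min/max [-50.3 -25.3] [47.6 78.1] 1052
pos [574.  -84.2  15.9] jaw -78.3 shift [-0.2 27.9 -0. ] turn [ 0.03 -0.5   0.14] F [ 0.5 -0.4 13.2] t 10.7
```

View pics/s7.png

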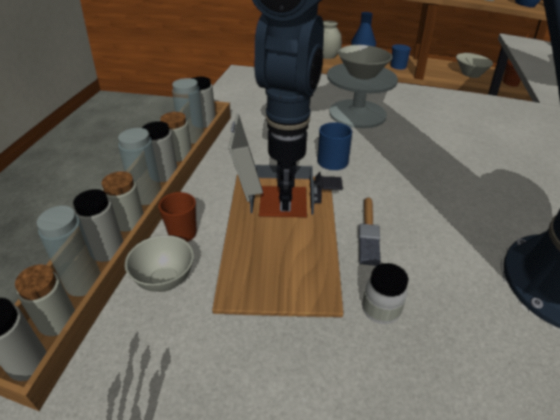

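The tile is halfway in, at (284,202), centred between the walls. About 28 mm are left.

step_arm(steps=[[44, 0, 9, 0, 0, 0, 0], [44, 0, 18, 0, 0, 0, 0], [44, 0, 26, 0, 0, 0, 0], [44, 0, 28, 0, 0, 0, 0], [44, 0, 28, 0, 0, 0, 0]])

```text
clock: 11.32
tcp_pos: [579.8, -111.3, 16.0]
tcp_rot: [0.995, 0.102, 0.004, -0.0]
ft_force: [0.9, -0.8, 12.5]
grip_width: 0.514
```

```bash
python3 -c "
from h import *
c=read_camera('side');tile(c)
plan(*box2w((587.3,-112),-7.5,2),16,YAW+90)"
```

```text
tile in box frame [-0.9 -1.2] [101.5  96.9] 89.6 min/max [-49.6 -52. ] [47.7 49.5] 967
pos [ 579.8 -111.3   16. ] jaw -78.2 shift [-0.3  0.2 -0. ] turn [ 0.06 -0.51  0.16] F [-0.6 -1.3 13.2] t 11.38
```

step_arm(steps=[[44, 0, 0, -8, 0, 0, 0], [44, 0, 0, -50, 0, 0, 0], [44, 0, 0, -110, 0, 0, 0], [0, 0, 0, -170, 0, 0, 0], [0, 0, 0, -215, 0, 0, 0]])

```text
clock: 12.0
tcp_pos: [576.9, -111.1, 232.1]
tcp_rot: [0.995, 0.103, 0.003, -0.0]
ft_force: [1.0, 0.4, -0.3]
grip_width: 0.1
```

step_arm(steps=[[0, 50, 0, -10, 0, 0, 0], [0, 100, 0, -10, 0, 0, 0], [0, 140, 0, -10, 0, 0, 0], [0, 140, 0, -10, 0, 0, 0]])

```text
clock: 12.5
tcp_pos: [715.5, -81.6, 237.6]
tcp_rot: [0.995, 0.103, 0.001, -0.001]
ft_force: [-1.0, 0.0, -0.6]
grip_width: 0.001
```

```bash
python3 -c "
from h import *
for n in('top','side'):
  c=read_camera(n);save(c,n+'8');tile(c)
plan(*box2w((587.3,-112),132,0),130,YAW+90)"
```

```text
Traceback (most recent call last):
  File "h.py", line 34, in tile
    print("tile in box frame",np.round(cv2.minAreaRect(np.float32(B))[0],1),np.round(cv2.minAreaRect(np.float32(B))[1:][0],1),round(cv2.minAreaRect(np.float32(B))[2],1),"min/max",B.min(0).round(1),B.max(0).round(1),len(B))
                                                                                                                                                                                   ~~~~~^^^
ValueError: zero-size array to reduction operation minimum which has no identity
```

```bash
python3 -c "
from h import *
c=read_camera('side');save(c,'side8');tile(c)
plan(*box2w((587.3,-112),132,0),130,YAW+90)"
```

```text
tile in box frame [-1.7 -1.3] [ 98.9 101.6] 0.1 min/max [-51.1 -52.1] [47.8 49.4] 1254
pos [713.5 -82.4 239. ] jaw -78.2 shift [  2.1   3.8 109. ] turn [-0.07 -0.19  0.2 ] F [-0.5 -0.2  0. ] t 12.6
```

View pics/side8.png

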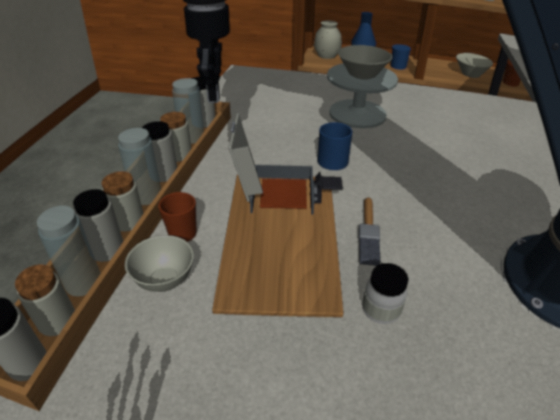

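Side view: the tile lies wholly inside, at (285,193). The lid is open at (245,155) and the shut fingers are behind it at (208,80). Next I'll lower the fingers behind the lid and swing it over.

step_arm(steps=[[0, 2, 4, 40, 0, 0, 0], [0, 2, 4, 80, 0, 0, 0], [0, 2, 4, 100, 0, 0, 0], [0, 2, 4, 100, 0, 0, 0]])

```text
clock: 13.1
tcp_pos: [715.1, -86.2, 139.1]
tcp_rot: [0.995, 0.102, 0.001, -0.001]
ft_force: [0.0, 0.2, 1.2]
grip_width: -0.002
```

```bash
python3 -c "
from h import *
plan(*box2w((587.3,-112),82,0),146,YAW+90)"
```

```text
pos [715.1 -86.2 139.1] jaw -78.3 shift [-48.3  -0.5  -7. ] turn [-0.09 -0.13  0.14] F [0.  0.2 1.2] t 13.1
```

step_arm(steps=[[0, -15, 0, 0, 0, 0, 0], [0, -30, 0, -4, 0, 0, 0], [0, -48, 0, -8, 0, 0, 0], [0, -62, 0, -7, 0, 0, 0], [0, -75, 0, -6, 0, 0, 0]])

```text
clock: 13.72
tcp_pos: [644.3, -101.5, 148.5]
tcp_rot: [0.995, 0.102, 0.005, -0.0]
ft_force: [3.3, 0.6, -1.3]
grip_width: -0.0
```

```bash
python3 -c "
from h import *
c=read_camera('side');save(c,'s9');tile(c)
plan(*box2w((587.3,-112),27,0),134,YAW+90)"
```

```text
tile in box frame [-1.9 -1.3] [101.7  97.9] 89.7 min/max [-50.6 -52.2] [47.2 49.7] 1099
pos [ 642.6 -101.8  148.3] jaw -78.3 shift [-29.4  -1.2  14. ] turn [ 0.01 -0.46  0.14] F [ 0.9 -0.9  1.2] t 13.78
```

View pics/s9.png

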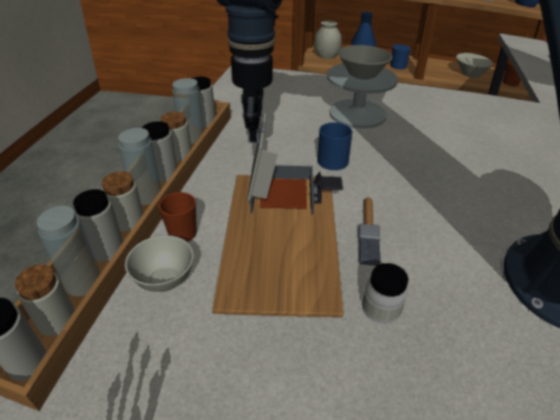

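The lid (260,165) is being tipped over past upright. I'll follow its arc down.

step_arm(steps=[[0, -14, 0, 7, 0, 0, 0], [0, -29, 0, 14, 0, 0, 0], [0, -45, 0, 26, 0, 0, 0], [0, -59, 0, 40, 0, 0, 0], [0, -69, 0, 57, 0, 0, 0]])

```text
clock: 14.4
tcp_pos: [577.1, -115.7, 90.5]
tcp_rot: [0.995, 0.102, 0.004, 0.0]
ft_force: [0.2, 0.5, 3.7]
grip_width: -0.003
```

```bash
python3 -c "
from h import *
c=read_camera('side');save(c,'s10');tile(c)
plan(*box2w((587.3,-112),-34,0),72,YAW+90)"
```

```text
tile in box frame [-25.5  42.6] [67.7 28.2] 29.8 min/max [-50.8  15.2] [10.4 49.5] 167
pos [ 575.1 -115.6   88.1] jaw -78.3 shift [-21.4  -1.2  16. ] turn [-0.01 -0.31  0.14] F [ 0.9 -1.5 -0. ] t 14.45
```

View pics/s10.png

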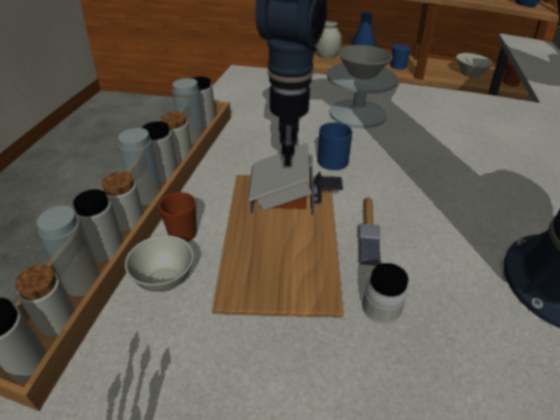

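The lid is about 0.35 rad open and held under the tip. I'll press it down in small steps.

step_arm(steps=[[0, -8, -1, 8, 0, 0, 0], [0, -15, -1, 15, 0, 0, 0], [0, -21, -1, 21, 0, 0, 0], [0, -22, -1, 25, 0, 0, 0], [0, -22, -1, 26, 0, 0, 0]])

```text
clock: 15.08
tcp_pos: [554.3, -118.7, 62.2]
tcp_rot: [0.995, 0.102, 0.002, -0.001]
ft_force: [-2.2, 0.6, 10.5]
grip_width: 0.001
```

step_arm(steps=[[0, 0, 0, 1.5, 0, 0, 0], [0, 0, 0, 3, 0, 0, 0], [0, 0, 0, 4, 0, 0, 0], [0, 0, 0, 4, 0, 0, 0]])

```text
clock: 15.58
tcp_pos: [554.0, -118.8, 59.0]
tcp_rot: [0.995, 0.102, 0.002, -0.0]
ft_force: [-5.2, -0.1, 17.1]
grip_width: -0.002
```

step_arm(steps=[[0, 0, 0, 1, 0, 0, 0], [0, 0, 0, 2, 0, 0, 0], [0, 0, 0, 2, 0, 0, 0]])

```text
clock: 15.95
tcp_pos: [553.6, -118.8, 56.2]
tcp_rot: [0.995, 0.102, 0.001, -0.0]
ft_force: [-4.5, -0.6, 10.2]
grip_width: -0.003
```

step_arm(steps=[[0, 0, 0, 1, 0, 0, 0], [0, 0, 0, 2, 0, 0, 0], [0, 0, 0, 2, 0, 0, 0]])

```text
clock: 16.32
tcp_pos: [553.6, -118.8, 53.6]
tcp_rot: [0.995, 0.102, 0.001, -0.001]
ft_force: [-1.3, -1.7, 2.3]
grip_width: -0.0
```

step_arm(steps=[[0, 0, 0, 1, 0, 0, 0], [0, 0, 0, 2, 0, 0, 0], [0, 0, 0, 2, 0, 0, 0]])

```text
clock: 16.7
tcp_pos: [554.4, -118.6, 51.9]
tcp_rot: [0.995, 0.103, 0.002, -0.001]
ft_force: [-2.9, -0.3, 3.4]
grip_width: -0.002
```

step_arm(steps=[[0, 0, 0, 1, 0, 0, 0], [0, 0, 0, 1, 0, 0, 0]])

```text
clock: 16.95
tcp_pos: [554.7, -118.6, 51.0]
tcp_rot: [0.995, 0.103, 0.002, -0.001]
ft_force: [-3.9, -0.0, 4.1]
grip_width: 0.0
```

step_arm(steps=[[0, 0, 0, 1, 0, 0, 0], [0, 0, 0, 2, 0, 0, 0], [0, 0, 0, 2, 0, 0, 0]])

```text
clock: 17.32
tcp_pos: [554.9, -118.6, 50.0]
tcp_rot: [0.995, 0.103, 0.003, -0.001]
ft_force: [-6.1, 1.0, 14.5]
grip_width: -0.0
```

Firm stop reached at 14.5 N. I'll lift off and check.

step_arm(steps=[[0, 0, 0, -4, 0, 0, 0], [0, 0, 0, -20, 0, 0, 0], [0, 0, 0, -70, 0, 0, 0], [0, -60, 0, -130, 0, 0, 0], [0, -120, 0, -160, 0, 0, 0]])

```text
clock: 17.95
tcp_pos: [459.0, -139.1, 197.6]
tcp_rot: [0.995, 0.103, 0.004, -0.0]
ft_force: [0.9, -0.3, 0.6]
grip_width: -0.001
```

```bash
python3 -c "
from h import *
c=read_camera('side');save(c,'s11');t=np.load('side0.npy',allow_pickle=True).item()
print('img diff lid',np.abs(c['img'].astype(int)-t['img'])[168:210,255:312].mean(), 'z', atrange(c,np.array([[270,178],[300,178],[283,190]]))[:,2].round(1), atrange(t,np.array([[270,178],[300,178],[283,190]]))[:,2].round(1));print(read_state()['ft_force'])"
```

```text
img diff lid 2.0925925925925926 z [52.5 51.4 52.8] [51.8 51.5 51.6]
[-4.89793     0.35498606  2.55702475]
```

View pics/s11.png

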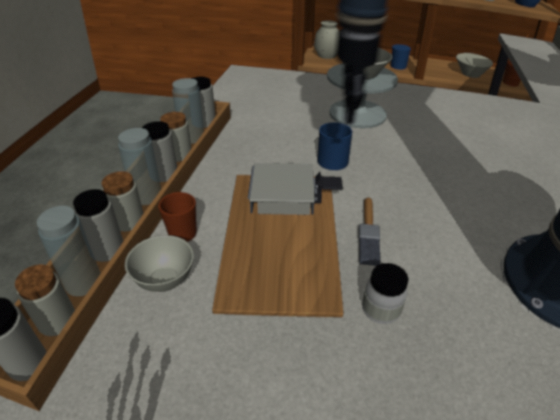

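The lid is shut and looks as it did at the start (283,182). Nothing else has moved, and the arm is clear. I'll let it settle, then hand in.

step_arm(steps=[[0, 0, 0, 0, 0, 0, 0], [0, 0, 0, 0, 0, 0, 0], [0, 0, 0, 0, 0, 0, 0], [0, 0, 0, 0, 0, 0, 0]])

```text
clock: 18.5
tcp_pos: [458.8, -138.6, 194.3]
tcp_rot: [0.995, 0.103, 0.002, -0.001]
ft_force: [0.0, 0.2, 0.4]
grip_width: -0.002
```

```bash
python3 -c "
from h import *
c=read_camera('side');print(atrange(c,np.array([[270,178],[300,178],[283,190]]))[:,2].round(1));print(hand_in())"
```

```text
[52.2 50.6 53.3]
the job is handed in; nothing more can be done
None
```

The job is handed in at about 18.5 s: the latch was pressed, the tile slid into the box, and the lid snapped shut. `hand_in` gives no verdict, so success rests on my own checks.

- **Latch:** pressing the pad popped the lid upright. The highest reading was about 10 N vertical and 9 N sideways. I think the sideways part was the pad dragging the tip as it rocked, and it went away once I moved outward with it.
- **Tile:** I slid it in with two fingertips pressing at about 13 N. The reading peaked at 25 N on first contact, against the 40 N limit. The last side-camera measurement before the lid closed put its centre at about (-2, -1) mm in the box frame. That is well inside the limits and square to the walls.
- **Lid:** it gave way after about 17 N, then met its stop at 14.5 N. After the arm let go, it stayed down with its top at 51–53 mm, matching the start picture.
- **Bystanders:** none of the bowl, beaker, jar, mug or brush looked moved in the last picture. I judged this by eye only.

**Disagreement:** the two cameras differ by 4–6 mm along world y, so I used a position between them for the box. I could not re-check the tile once the lid covered it.

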